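# Back the tape reel off one ratchet notch

### The job

The tape reel on the blue stand has been wound one notch too far. With a fingertip, flip the red pawl up out of the ratchet teeth so that it stays up, push the spoked wheel backward by one notch (counter-clockwise seen from the spoke side, the way the pawl was blocking), then push the pawl back over so that it drops fully into the next notch. Only push, gently and without gripping anything; leave the things standing around the stand where they are, and finish clear of the stand.

Things in the scene. Friction and masses are not known exactly. Their poses are not given: they have to be found in the camera images.
- reel_stand: Blue upright on a grey base 130 x 290 x 12 mm, fixed, 250 mm tall over all. Origin on the bench under the wheel; x runs along the axle from the spoke side (robot's side) to the back, y left seen from the spoke side, z up. In mm: spokes in plane x = -45; teeth and pawl (12 thick) in plane x = 0; tape roll (96 dia.) x = 8 to 33; upright and pawl bracket behind x = 42, up to z = 206
- wheel_centre (a point): point on the wheel's axle in the plane of the spokes, 120 mm above the bench (fixed to the stand, axes as the stand's). The steel ratchet wheel has 8 saw teeth (root radius 40, tip 52 mm): one notch is 45 degrees (0.785 rad). 8 round spokes, 45 degrees apart, 12 mm thick at their ends, reach to radius 95 mm
- yellow_tip (a point): outer end of the one spoke with a yellow end (the others are black), 95 mm from wheel_centre. At wheel value 0 it leans 22.5 degrees to the right of straight up, seen from the spoke side; after one notch backward it leans 22.5 degrees to the left. Pushing its upper part to the left turns the wheel backward
- feed_wheel (a joint): turn of wheel and tape roll, rad; grows backward (counter-clockwise from the spoke side, top to the left). Starts at -0.15 to 0; with the pawl down it is blocked at about 0.03, and forward the pawl clicks over the teeth. Pawl up: turns either way with light friction (1 N at a spoke's end) and stays where left. The next notch is 0.3 to 0.82, the tooth resting on the pawl at about 0.8
- pawl (a joint): lift of the red pawl about its pivot, rad: 0 = fully down in the teeth (start), 1.2 = flipped over to the left against its stop. It is over-centre: its weight holds it down below about 0.8 rad and holds it up beyond; beyond about 0.3 rad its nose is clear of the teeth. Less than 1 N at the knob moves it
- pawl_pivot (a point): pivot of the pawl (fixed to the stand, axes as the stand's): 55 mm left of the wheel's axle, 178 mm above the bench, in the tooth plane; a 9 mm pin. The pawl's arm (8 mm thick) ends in the nose, 51 mm right of the pivot and 14 mm lower when down; flipped up, the arm stands upright, to the right of the knob's stem, so draw a finger that pushed the stem straight up and away
- pawl_knob (a point): centre of the red ball knob, 20 mm in diameter, on the pawl's 8 mm stem, 62 mm from the pivot. Pawl down: right of the pivot, 57 degrees above level (230 mm above the bench). Pawl up: left of it, 54 degrees above level (228 mm). Pushing the knob left lifts the pawl over; pushing it right drops the pawl back
- amber_bottle: brown bottle with blue cap, 52 mm in diameter, 95 mm tall, loose, right of the stand; origin under its centre. Leave alone
- red_vial: vial with red cap, 25 mm in diameter, 50 mm tall, loose, standing on the right end of the stand's base plate. Leave alone
- black_vial: vial with black cap, 22 mm in diameter, 45 mm tall, loose, standing on the left end of the stand's base plate. Leave alone
- slide_carton: white carton, 98 x 84 x 30 mm, loose, left of the stand. Leave alone
- blue_cap: loose blue screw cap, 33 mm in diameter, 22 mm tall, on the right end of the stand's base plate. Leave alone
- beaker: empty glass beaker, 52 mm in diameter, 70 mm tall, loose, far right at the front. Leave alone

How it is judged:
By the outcome, as a careful person would: the job done as asked, in the order asked, and still so for the second after the job is handed in, with the robot touching nothing.
It also fails if it takes over 58 s, if anything falls off the work surface, if the arm or the gripper's body presses on something with over 40 N, if the wrist force passes 120 N, or if a joint passes its speed limit or range.

### The arm

A 6-joint arm with a two-finger parallel gripper is mounted at the origin on a cart in front of the work surface, level with it; the furniture and walls round the work are solid. World frame = base frame: x ahead of the robot, y to its left, z up, the work surface at z = 0. Lengths are in m, angles in rad, forces in N, time in s.
With the tool pointing down it reaches from about 0.35 to 0.975 m from the base axis. Payload 7.1 kg.
Tool frame: the origin (TCP) lies midway between the tips of the shut fingers; the grasp point (between the pads) lies 19 mm behind it; z points along the fingers, y is the line along which they close (so a half turn about z gives the same grasp; the last joint's range is limited). The gripper opens to 88 mm and grips with 3 to 60 N. Pads are 20 mm wide; open, the fingers measure 115 mm over their backs; the gripper's body (75 mm by 178 mm) begins 61 mm behind the grasp point.
Start: joints at [1.283, 0.423, 1.63, -0, 1.089, -0.019], TCP at [0.166, 0.603, 0.223] pointing down, gripper open.
Joint ranges: [-3, 3], [-0.9, 2.11], [0.09, 2.58], [-1.31, 4.45], [0.11, 2.69], [-2.54, 2.54]. Speed limits (rad/s): [2.39, 2.39, 3.01, 3.14, 3.14, 3.14].

### API

Orientations are given as a 3x3 rotation matrix whose columns are the frame's x, y, z axes.
In Python, from bench import monitor, eyes, job gives the robot as it stands.
- The arm moves only by the tool jog_arm, never from a script. Its argument "commands" is a list of rows, each an object with "fingers": the opening, from -1 (shut) to 1 (fully open), so that 0 is half open; "linear": the shift along the tool's x, y, z each as a share of 25 mm, from -1 to 1, a list of three; "yaw": the turn about the tool's z as a share of 6 degrees, from -1 to 1. In form: [{"fingers": fingers, "linear": [tx, ty, tz], "yaw": yaw}, ...]. A call has 1 to 10 rows; each row shifts and turns the commanded pose from where the row before left it, along the tool's axes as they then stand; what a row does not reach is not made up. A row lasts 1/10 s, in which the tool goes at most 50 mm and 8.59 degrees, less where a joint would pass 70% of its speed; a pose out of reach is approached as far as the arm can. A call with a number of a shift or a turn outside -1 to 1 is refused whole. A call with a gripper value outside its range is refused whole. The fingers move at their own pace and stop on an object; the grip force is fixed at half the most. Time passes only in rows, so rows that do not move let the fingers close. It gives the time, the measured TCP pose, the force, the opening and the grip force at its end, in the units of the state.
- monitor.read_state(): the state, without advancing time (a new reading comes with each control period).
- eyes.grab_frame(name): name is "side" or "top"; returns the picture (384x512x3 uint8, red, green, blue); there is no depth.
- eyes.camera_params(name): a dict with "vfov" (degrees; the focal length in pixels is half the picture's height over the tangent of half this angle, whatever the lens; pixels are square), "cx", "cy" (the principal point, pixels), "rvec" (rotation vector, rad) and "tvec" (3), from world to camera coordinates, as OpenCV has them. Camera axes: x right, y down, z forward; pixel columns grow to the right and rows downward; lengths in m; the calibration is good to about 2 mm. A picture is of the moment at which its call begins. camera_params takes no time and is no camera call.
- job.hand_in(): hands the job in; it is judged then, once.
The state is a dict: "time_s": time; "joint_pos": joint angles; "joint_vel": joint speeds; "joint_torque": joint torques, N m; "tcp_pos": TCP position; "orientation": TCP orientation; "contact_force": force on the tool from outside, world axes, zero at the start; "moment": the same for the moment, N m; "opening": opening from 0.0 (shut) to 1.0 (fully open); "gripper_force": force on a finger pad.
Only numpy, scipy, OpenCV 4.12 (cv2) and the standard library are available. Lean on these libraries where they do the work, as an engineer would, in place of code of your own. Each camera call takes 0.05 s, during which the arm holds its last target. There are 200 camera calls.

## Working session

There is one attempt and no reset: what is moved stays moved. The work goes in short steps, Python scripts to look and compute and a tool call to move; the robot and the scene stay as the last step left them, time stands still between calls to the robot, and variables do not carry over. Pictures are saved under pics/ and viewed, at most 10 in all, crops included, and the job is handed in when it is done.

Besides the shell and the picture viewer there is one more tool, called after "Call:" by a JSON object that holds its "api" and its "payload", one argument or row to a line. jog_arm: Moves the arm, as the interface text tells. Its arguments: {"type":"object","properties":{"commands":{"type":"array"}},"required":["commands"]}

```bash
mkdir -p pics; ls; python3 - <<'E'
from bench import monitor, eyes, job
import cv2,numpy as np
s=monitor.read_state(); print(s['time_s'],s['tcp_pos'],s['orientation'],s['opening'])
for n in('side','top'):
    p=eyes.camera_params(n);print(n,p)
    cv2.imwrite(f'pics/{n}0.png',cv2.resize(eyes.grab_frame(n)[:,:,::-1],(768,576),interpolation=cv2.INTER_CUBIC))
E
```

```text
pics
0.0 [0.16580358 0.60205872 0.22192627] [[-9.64091386e-01  2.65570354e-01 -4.31279087e-04]
 [ 2.65570700e-01  9.64090388e-01 -1.38809377e-03]
 [ 4.71554694e-05 -1.45278433e-03 -9.99998944e-01]] 1.0012692779947936
side {'vfov': 51.22187107835569, 'cx': 262.01523406513263, 'cy': 184.4728181423538, 'rvec': array([ 1.94485555, -0.32179969,  0.18977369]), 'tvec': array([-0.44047842,  0.27920679,  0.9864809 ])}
top {'vfov': 48.974901338247136, 'cx': 259.18710599319814, 'cy': 199.5984465347682, 'rvec': array([ 2.20185036, -2.19826025,  0.08931852]), 'tvec': array([0.14581862, 0.52697848, 1.717538  ])}
```

View pics/side0.png

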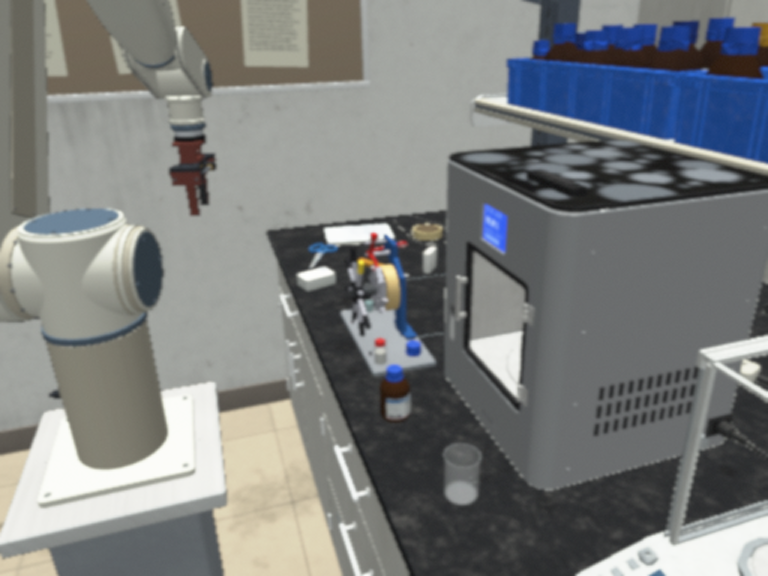

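View pics/top0.png

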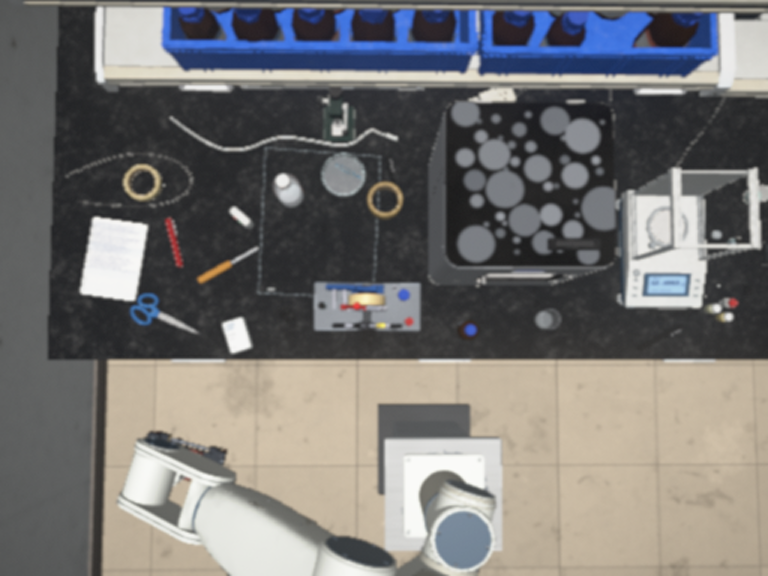

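The top view shows the base plate at about (314..420, 283..330) in the 768-wide picture, nearly square with the world axes. In the side view the stand is near (385, 290). Next I measure it and take enlarged crops.

```bash
cat > h.py <<'E'
from bench import monitor, eyes, job
import cv2,numpy as np
def cam(n):
    p=eyes.camera_params(n);f=192/np.tan(np.radians(p['vfov']/2))
    return np.array([[f,0,p['cx']],[0,f,p['cy']],[0,0,1]]),cv2.Rodrigues(p['rvec'])[0],p['tvec']
def atz(n,uv,z):
    K,R,t=cam(n);d=R.T@np.linalg.solve(K,[uv[0],uv[1],1]);c=-R.T@t
    return c+d*(z-c[2])/d[2]
def proj(n,P):
    K,R,t=cam(n);q=(K@(R@np.atleast_2d(P).T+t[:,None])).T;return q[:,:2]/q[:,2:]
def crop(n,x,y,w,h,k,name,pts=None):
    im=eyes.grab_frame(n)[:,:,::-1][y:y+h,x:x+w]
    im=cv2.resize(im,None,fx=k,fy=k,interpolation=cv2.INTER_CUBIC)
    if pts is not None:
        for q in proj(n,pts): cv2.circle(im,tuple(int(v) for v in ((q-[x,y]+.5)*k)),3,(255,0,255),1)
    cv2.imwrite(f'pics/{name}.png',im)
E
python3 - <<'E'
from h import *
for q in [(314,283),(420,283),(421,330),(314,330)]: print(atz('top',np.array(q)/1.5,.012))
for q in [(470,330)]: print('bottle',atz('top',np.array(q)/1.5,.095))
crop('side',215,145,90,105,5.5,'side1')
crop('top',200,180,90,50,8,'top1')
E
```

```text
[0.57147423 0.3517095  0.012     ]
[0.57228095 0.06078232 0.012     ]
[0.4431463  0.05829904 0.012     ]
[0.44277428 0.3506519  0.012     ]
bottle [ 0.44224792 -0.06389643  0.095     ]
```

View pics/side1.png

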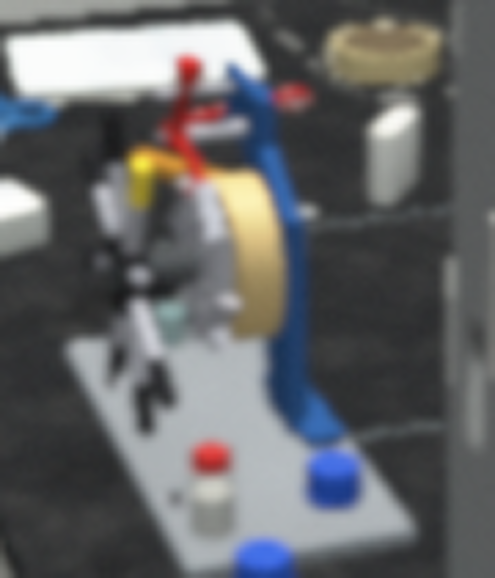

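View pics/top1.png

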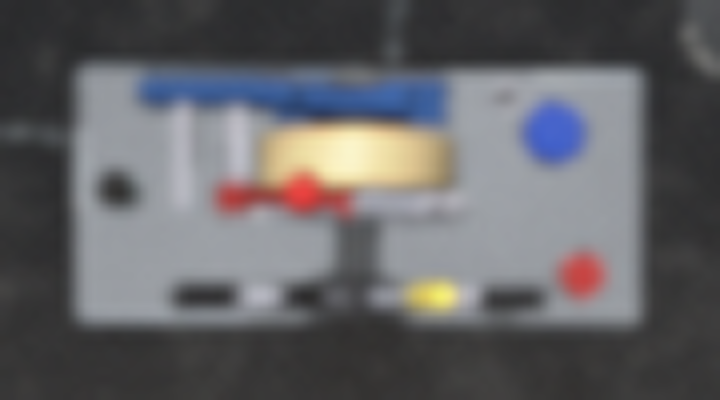

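```bash
python3 - <<'E'
from h import *
o=np.array([200,180])
T=lambda q,z: atz('top',o+np.array(q)/8-.5,z)
c=[T(q,.012) for q in [(75,65),(645,68),(643,326),(75,323)]]
print(np.round(c,4)); print('yaws',(c[0]-c[1])[:2],(c[3]-c[2])[:2])
print('knob',T((302,192),.24)); print('pivot',T((232,198),.182))
print('yellow end',T((433,296),.207)); print('spoke L,R ends',T((172,297),.156),T((548,300),.156))
print('blue cap',T((554,132),.034),'redvial',T((582,275),.062),'blackvial',T((118,190),.057))
# triangulate knob & yellow with side
for n,a,b in [('knob',(302,192),(188,68)),('yellow',(433,296),(142,160))]:
    M=[np.c_[K@R,K@t] for K,R,t in (cam('top'),cam('side'))]
    X=cv2.triangulatePoints(M[0],M[1],o+np.array(a)/8-.5,np.array([215,145])+np.array(b)/5.5-.5).ravel();print(n,X[:3]/X[3])
E
```

```text
[[0.5758 0.3536 0.012 ]
 [0.575  0.0603 0.012 ]
 [0.4421 0.0616 0.012 ]
 [0.4433 0.3525 0.012 ]]
yaws [0.00072478 0.29336521] [0.00116648 0.29097156]
knob [0.49883337 0.22946642 0.24      ]
pivot [0.49898849 0.26368543 0.182     ]
yellow end [0.45325975 0.17073895 0.207     ]
spoke L,R ends [0.45368472 0.29294259 0.156     ] [0.45252695 0.11626297 0.156     ]
blue cap [0.54030395 0.10818282 0.034     ] redvial [0.46688022 0.09543199 0.062     ] blackvial [0.5091192  0.32718977 0.057     ]
knob [0.49939635 0.22968091 0.23204553]
yellow [0.45432583 0.17046996 0.2040993 ]
```

The fit puts the stand origin at about (0.499, 0.207) with yaw close to 0. The knob comes out at z = 0.232 against 0.230 given, and the yellow tip position also agrees. Setting out.

Call:
{"api": "jog_arm", "payload": {
  "commands": [
    {"fingers": -1,"linear": [0,0,-1],"yaw": -0.86},
    {"fingers": -1,"linear": [0,0,-1],"yaw": -0.86},
    {"fingers": -1,"linear": [0,0,-1],"yaw": -0.86},
    {"fingers": -1,"linear": [-0.8,-1,0],"yaw": 0},
    {"fingers": -1,"linear": [-0.8,-1,0],"yaw": 0},
    {"fingers": -1,"linear": [-0.8,-1,0],"yaw": 0},
    {"fingers": -1,"linear": [-0.8,-1,0],"yaw": 0},
    {"fingers": -1,"linear": [-0.8,-1,0],"yaw": 0},
    {"fingers": -1,"linear": [-0.8,-1,0],"yaw": 0},
    {"fingers": -1,"linear": [-0.8,-1,0],"yaw": 0}
  ]
}}

```text
time_s: 1.2
tcp_pos: [0.3068, 0.4266, 0.2976]
orientation: [[-1.0, -0.001, -0.0], [-0.001, 1.0, -0.0], [0.0, -0.0, -1.0]]
contact_force: [0.4, -0.1, -0.6]
opening: 0.128
gripper_force: 0.0
```

Call:
{"api": "jog_arm", "payload": {
  "commands": [
    {"fingers": -1,"linear": [-0.8,-1,0],"yaw": 0},
    {"fingers": -1,"linear": [-0.8,-1,0],"yaw": 0},
    {"fingers": -1,"linear": [-0.8,-1,0],"yaw": 0},
    {"fingers": -1,"linear": [-0.8,-1,0],"yaw": 0},
    {"fingers": -1,"linear": [-0.8,-1,0],"yaw": 0},
    {"fingers": -1,"linear": [-0.8,-1,0],"yaw": 0},
    {"fingers": -1,"linear": [-0.8,-1,0],"yaw": 0},
    {"fingers": -1,"linear": [0,0,0],"yaw": 0},
    {"fingers": -1,"linear": [0,0,0],"yaw": 0}
  ]
}}

```text
time_s: 2.1
tcp_pos: [0.4465, 0.2526, 0.2975]
orientation: [[-1.0, 0.0, -0.0], [0.0, 1.0, 0.0], [0.0, 0.0, -1.0]]
contact_force: [1.3, -0.2, -0.7]
opening: 0.01
gripper_force: 0.0
```

```bash
python3 - <<'E'
from h import *
s=monitor.read_state(); print(s['time_s'],s['tcp_pos'],s['orientation'],s['opening'],s['contact_force'])
E
```

```text
2.1 [0.4465048  0.25255098 0.29752998] [[-9.99999797e-01  4.33696131e-04 -4.66669487e-04]
 [ 4.33652305e-04  9.99999902e-01  9.40108816e-05]
 [ 4.66710213e-04  9.38084902e-05 -9.99999887e-01]] 0.010451778598929935 [ 1.2864127  -0.15373753 -0.7038709 ]
```

Call:
{"api": "jog_arm", "payload": {
  "commands": [
    {"fingers": -1,"linear": [-0.7,-0.9,0],"yaw": 0},
    {"fingers": -1,"linear": [-0.7,-0.9,0],"yaw": 0},
    {"fingers": -1,"linear": [-0.7,-0.9,0],"yaw": 0},
    {"fingers": -1,"linear": [0,0,0.6],"yaw": 0},
    {"fingers": -1,"linear": [0,0,0.6],"yaw": 0},
    {"fingers": -1,"linear": [0,0,0.6],"yaw": 0},
    {"fingers": -1,"linear": [0,0,0.6],"yaw": 0},
    {"fingers": -1,"linear": [0,0,0.6],"yaw": 0},
    {"fingers": -1,"linear": [0,0,0],"yaw": 0}
  ]
}}

```text
time_s: 3.0
tcp_pos: [0.4971, 0.1862, 0.2208]
orientation: [[-1.0, -0.003, -0.004], [-0.003, 1.0, -0.001], [0.004, -0.001, -1.0]]
contact_force: [0.4, 0.3, 0.9]
opening: 0.008
gripper_force: 0.0
```

```bash
python3 - <<'E'
from h import *
s=monitor.read_state(); print(s['tcp_pos'],s['contact_force'])
a=[]
for i,(n,x,y,w,h) in enumerate([('side',215,125,100,100),('top',200,160,100,100)]):
    a.append(cv2.resize(eyes.grab_frame(n)[y:y+h,x:x+w,::-1],(400,400),interpolation=cv2.INTER_CUBIC))
cv2.imwrite('pics/c2.png',np.hstack(a))
E
```

```text
[0.49712732 0.18616817 0.2208156 ] [0.37186091 0.28664343 0.93254851]
```

View pics/c2.png

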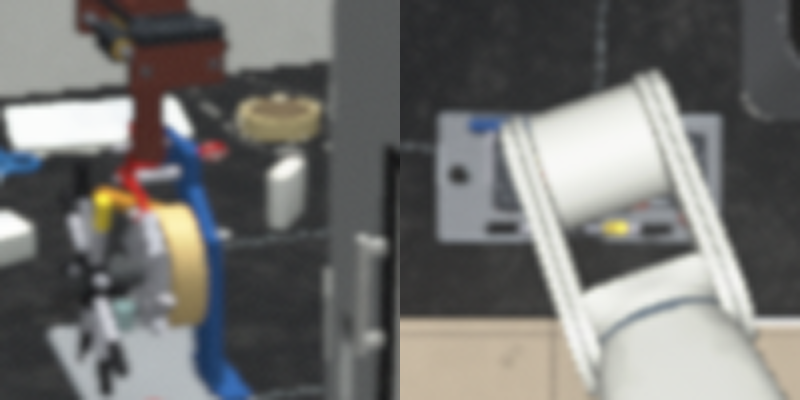

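The side view shows the shut finger covering the knob from the robot's right, with nothing touching. Pushing left.

Call:
{"api": "jog_arm", "payload": {
  "commands": [
    {"fingers": -1,"linear": [0,0.2,0],"yaw": 0},
    {"fingers": -1,"linear": [0,0.2,0],"yaw": 0},
    {"fingers": -1,"linear": [0,0.2,0],"yaw": 0},
    {"fingers": -1,"linear": [0,0.2,0],"yaw": 0},
    {"fingers": -1,"linear": [0,0.2,0],"yaw": 0},
    {"fingers": -1,"linear": [0,0.2,0],"yaw": 0},
    {"fingers": -1,"linear": [0,0.2,0],"yaw": 0},
    {"fingers": -1,"linear": [0,0.2,0],"yaw": 0},
    {"fingers": -1,"linear": [0,0.2,0],"yaw": 0},
    {"fingers": -1,"linear": [0,0.2,0],"yaw": 0}
  ]
}}

```text
time_s: 4.1
tcp_pos: [0.4989, 0.236, 0.2226]
orientation: [[-1.0, -0.001, -0.0], [-0.001, 1.0, 0.0], [0.0, 0.0, -1.0]]
contact_force: [0.4, -0.2, 0.0]
opening: 0.006
gripper_force: 0.1
```

Call:
{"api": "jog_arm", "payload": {
  "commands": [
    {"fingers": -1,"linear": [0,0.2,0],"yaw": 0},
    {"fingers": -1,"linear": [0,0.2,0],"yaw": 0},
    {"fingers": -1,"linear": [0,0.2,0],"yaw": 0},
    {"fingers": -1,"linear": [0,0.2,0],"yaw": 0},
    {"fingers": -1,"linear": [0,0.2,0],"yaw": 0},
    {"fingers": -1,"linear": [0,0.2,0],"yaw": 0},
    {"fingers": -1,"linear": [0,0,0],"yaw": 0}
  ]
}}

```text
time_s: 4.8
tcp_pos: [0.4989, 0.2661, 0.2227]
orientation: [[-1.0, -0.002, 0.0], [-0.002, 1.0, 0.0], [-0.0, 0.0, -1.0]]
contact_force: [0.3, -0.1, -0.1]
opening: 0.006
gripper_force: 0.0
```

```bash
python3 - <<'E'
from h import *
s=monitor.read_state(); print(s['tcp_pos'],s['contact_force'])
crop('side',215,125,100,100,5,'c3')
E
```

```text
[0.49893813 0.26614459 0.22266463] [ 0.33066329 -0.05112103 -0.08878559]
```

View pics/c3.png

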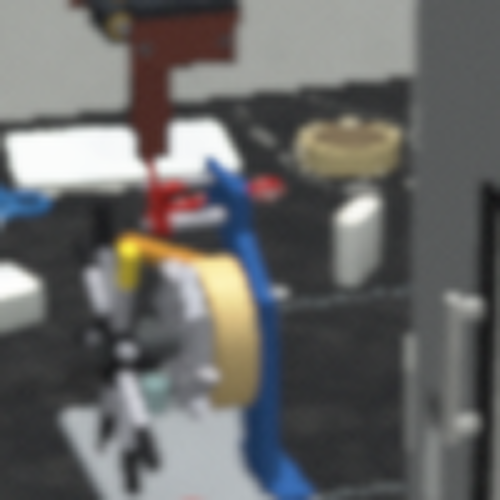

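The red arm now shows standing up at (155,195) under the finger, so the pawl looks flipped. I draw straight up, move to the right of the yellow spoke, and look.

Call:
{"api": "jog_arm", "payload": {
  "commands": [
    {"fingers": -1,"linear": [0,0,-0.5],"yaw": 0},
    {"fingers": -1,"linear": [0,0,-1],"yaw": 0},
    {"fingers": -1,"linear": [0,0,-1],"yaw": 0},
    {"fingers": -1,"linear": [0.3,-0.92,0],"yaw": 0},
    {"fingers": -1,"linear": [0.3,-0.92,0],"yaw": 0},
    {"fingers": -1,"linear": [0.3,-0.92,0],"yaw": 0},
    {"fingers": -1,"linear": [0.3,-0.92,0],"yaw": 0},
    {"fingers": -1,"linear": [0.3,-0.92,0],"yaw": 0},
    {"fingers": -1,"linear": [0.3,-0.92,0],"yaw": 0},
    {"fingers": -1,"linear": [0,0,0],"yaw": 0}
  ]
}}

```text
time_s: 5.85
tcp_pos: [0.4534, 0.1255, 0.2861]
orientation: [[-1.0, 0.001, 0.0], [0.001, 1.0, -0.0], [-0.0, -0.0, -1.0]]
contact_force: [0.6, -0.4, 0.4]
opening: 0.009
gripper_force: 0.0
```

```bash
python3 - <<'E'
from h import *
s=monitor.read_state(); print(s['tcp_pos'],s['contact_force'])
O=np.array([.499,.207,0])
crop('side',215,125,100,100,5,'c4',[O+[0,.091,.228],O+[-.045,-.0364,.2078],O+[0,.0212,.230]])
E
```

```text
[0.45335166 0.12553832 0.28607619] [ 0.62124886 -0.40246496  0.36797602]
```

View pics/c4.png

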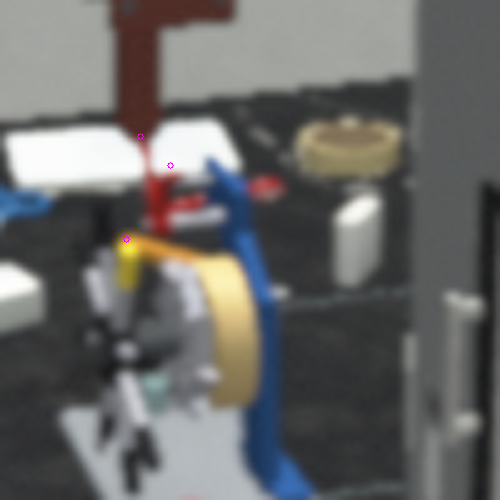

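The pawl is up: the stem at (148,155) leads to the flipped knob position and the down position (170,165) is empty. The yellow tip matches its prediction at (126,239). Descending right of the spoke and pushing left.

Call:
{"api": "jog_arm", "payload": {
  "commands": [
    {"fingers": -1,"linear": [0,0,0.7],"yaw": 0},
    {"fingers": -1,"linear": [0,0,0.7],"yaw": 0},
    {"fingers": -1,"linear": [0,0,0.7],"yaw": 0},
    {"fingers": -1,"linear": [0,0,0.7],"yaw": 0},
    {"fingers": -1,"linear": [0,0,0.7],"yaw": 0},
    {"fingers": -1,"linear": [0,0,0.42],"yaw": 0},
    {"fingers": -1,"linear": [0,0,0],"yaw": 0},
    {"fingers": -1,"linear": [0,0.3,0],"yaw": 0},
    {"fingers": -1,"linear": [0,0.3,0],"yaw": 0},
    {"fingers": -1,"linear": [0,0.3,0],"yaw": 0}
  ]
}}

```text
time_s: 6.9
tcp_pos: [0.4547, 0.1509, 0.188]
orientation: [[-1.0, -0.001, 0.002], [-0.001, 1.0, 0.001], [-0.002, 0.001, -1.0]]
contact_force: [-0.1, 0.3, 1.1]
opening: 0.009
gripper_force: 0.0
```

Call:
{"api": "jog_arm", "payload": {
  "commands": [
    {"fingers": -1,"linear": [0,0.2,0],"yaw": 0},
    {"fingers": -1,"linear": [0,0.2,0],"yaw": 0},
    {"fingers": -1,"linear": [0,0.2,0],"yaw": 0},
    {"fingers": -1,"linear": [0,0.2,0],"yaw": 0},
    {"fingers": -1,"linear": [0,0.2,0],"yaw": 0},
    {"fingers": -1,"linear": [0,0.2,0],"yaw": 0},
    {"fingers": -1,"linear": [0,0.2,0],"yaw": 0},
    {"fingers": -1,"linear": [0,0.2,0],"yaw": 0},
    {"fingers": -1,"linear": [0,0,0],"yaw": 0}
  ]
}}

```text
time_s: 7.8
tcp_pos: [0.454, 0.1906, 0.1871]
orientation: [[-1.0, -0.002, -0.0], [-0.002, 1.0, 0.0], [0.0, 0.0, -1.0]]
contact_force: [-0.9, 0.8, -0.0]
opening: 0.008
gripper_force: 0.0
```

Call:
{"api": "jog_arm", "payload": {
  "commands": [
    {"fingers": -1,"linear": [0,0.1,0],"yaw": 0},
    {"fingers": -1,"linear": [0,0.1,0],"yaw": 0},
    {"fingers": -1,"linear": [0,0.1,0],"yaw": 0},
    {"fingers": -1,"linear": [0,0.1,0],"yaw": 0},
    {"fingers": -1,"linear": [0,0.1,0],"yaw": 0},
    {"fingers": -1,"linear": [0,0.1,0],"yaw": 0},
    {"fingers": -1,"linear": [0,0.1,0],"yaw": 0},
    {"fingers": -1,"linear": [0,0,0],"yaw": 0}
  ]
}}

```text
time_s: 8.6
tcp_pos: [0.4539, 0.2077, 0.1871]
orientation: [[-1.0, -0.002, -0.0], [-0.002, 1.0, 0.0], [0.0, 0.0, -1.0]]
contact_force: [-0.2, 0.7, -0.2]
opening: 0.007
gripper_force: 0.1
```

```bash
python3 - <<'E'
from h import *
s=monitor.read_state(); print(s['tcp_pos'],s['contact_force'])
O=np.array([.499,.207,0])
P=[O+[-.045,-.095*np.sin(np.pi/8-w),.12+.095*np.cos(np.pi/8-w)] for w in (.5,.7,.8)]
crop('side',215,125,100,100,5,'c5',P)
E
```

```text
[0.45393924 0.2077433  0.18707546] [-0.16028445  0.74722125 -0.19589132]
```

View pics/c5.png

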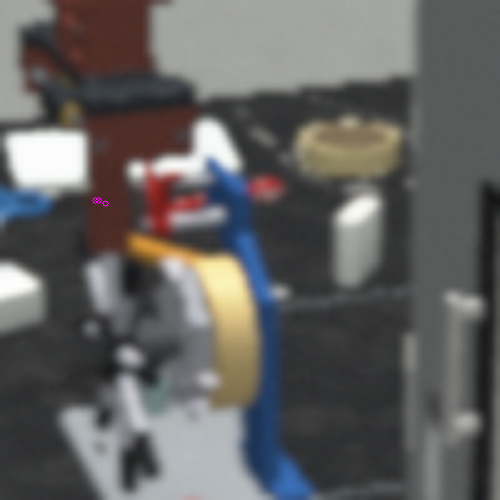

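Call:
{"api": "jog_arm", "payload": {
  "commands": [
    {"fingers": -1,"linear": [0,-0.15,0],"yaw": 0},
    {"fingers": -1,"linear": [0,0,-1],"yaw": 0},
    {"fingers": -1,"linear": [0,0,-1],"yaw": 0},
    {"fingers": -1,"linear": [0,0,-1],"yaw": 0},
    {"fingers": -1,"linear": [0,0,-1],"yaw": 0},
    {"fingers": -1,"linear": [0,0,0],"yaw": 0},
    {"fingers": -1,"linear": [-0.4,1,0],"yaw": 0},
    {"fingers": -1,"linear": [-0.4,1,0],"yaw": 0},
    {"fingers": -1,"linear": [-0.4,1,0],"yaw": 0},
    {"fingers": -1,"linear": [-0.4,1,0],"yaw": 0}
  ]
}}

```text
time_s: 9.65
tcp_pos: [0.4938, 0.3043, 0.2859]
orientation: [[-1.0, -0.001, -0.001], [-0.001, 1.0, -0.001], [0.001, -0.001, -1.0]]
contact_force: [-0.3, -0.9, -0.2]
opening: 0.007
gripper_force: 0.0
```

Call:
{"api": "jog_arm", "payload": {
  "commands": [
    {"fingers": -1,"linear": [-0.2,1,0],"yaw": 0},
    {"fingers": -1,"linear": [0,0.3,0],"yaw": 0},
    {"fingers": -1,"linear": [0,0,0],"yaw": 0}
  ]
}}

```text
time_s: 9.95
tcp_pos: [0.4982, 0.3364, 0.2859]
orientation: [[-1.0, -0.003, -0.002], [-0.003, 1.0, -0.001], [0.002, -0.001, -1.0]]
contact_force: [-0.0, -0.3, 0.1]
opening: 0.006
gripper_force: 0.0
```

```bash
python3 - <<'E'
from h import *
s=monitor.read_state(); print(s['tcp_pos'],s['contact_force'])
O=np.array([.499,.207,0])
P=[O+[-.045,-.095*np.sin(np.pi/8-w),.12+.095*np.cos(np.pi/8-w)] for w in (.5,.7,.8)]+[O+[0,.091,.228]]
crop('side',220,135,70,70,6,'a',P);crop('top',200,170,80,60,7,'b',P)
a,b=cv2.imread('pics/a.png'),cv2.imread('pics/b.png');b=cv2.resize(b,(380,285));c=np.zeros((420,800,3),np.uint8);c[:,:420]=a;c[:285,420:]=b
cv2.imwrite('pics/c6.png',c)
E
```

```text
[0.49819331 0.33642207 0.2858868 ] [-0.0159631  -0.34151836  0.14077581]
```

View pics/c6.png

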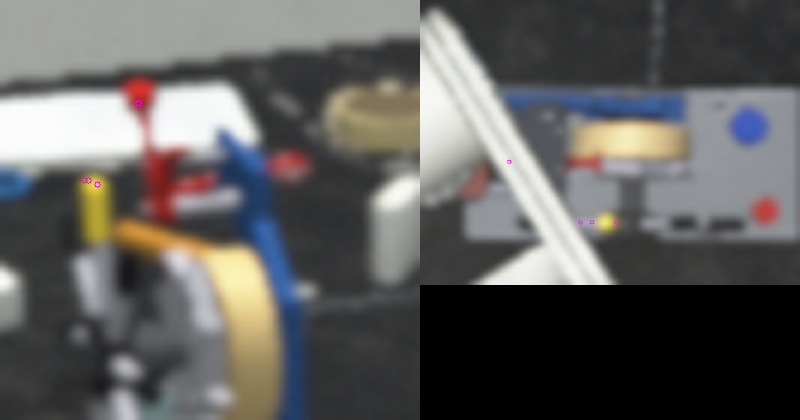

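Pawl is clearly up: the ball at (138,93) matches the predicted flipped position. The yellow tip in the top part at (606,222) suggests the wheel is at about 0.6, so I measure that before dropping the pawl.

```bash
cat >> h.py <<'E'
def wheel():
    uv=[]
    for n,x0,x1,y0,y1 in(('top',230,290,195,235),('side',220,260,150,185)):
        im=eyes.grab_frame(n).astype(int)[y0:y1,x0:x1];m=(im[...,0]>150)&(im[...,1]>130)&(im[...,2]<90)
        v,u=np.nonzero(m);print(n,len(u),u.mean()+x0,v.mean()+y0);uv.append(np.array([u.mean()+x0,v.mean()+y0]))
    M=[np.c_[K@R,K@t] for K,R,t in (cam('top'),cam('side'))]
    X=cv2.triangulatePoints(M[0],M[1],*uv).ravel();X=X[:3]/X[3]
    dy,dz=X[1]-.207,X[2]-.12
    print(X,'r',np.hypot(dy,dz),'w',np.pi/8+np.arctan2(dy,dz))
E
python3 -c "
from h import *
wheel()"
```

```text
top 3 239.66666666666666 217.0
side 53 239.16981132075472 170.71698113207546
[0.45780232 0.22033858 0.19474695] r 0.07592775481280976 w 0.5692900268399178
```

It reads about 0.57. I nudge the spoke further to about 0.73 so that the pawl seats well.

Call:
{"api": "jog_arm", "payload": {
  "commands": [
    {"fingers": -1,"linear": [0.3,-0.93,0],"yaw": 0},
    {"fingers": -1,"linear": [0.3,-0.93,0],"yaw": 0},
    {"fingers": -1,"linear": [0.3,-0.93,0],"yaw": 0},
    {"fingers": -1,"linear": [0.3,-0.93,0],"yaw": 0},
    {"fingers": -1,"linear": [0.3,-0.93,0],"yaw": 0},
    {"fingers": -1,"linear": [0.26,-0.93,0],"yaw": 0},
    {"fingers": -1,"linear": [0,0,0],"yaw": 0},
    {"fingers": -1,"linear": [0,0,0],"yaw": 0}
  ]
}}

```text
time_s: 10.95
tcp_pos: [0.4552, 0.1963, 0.2876]
orientation: [[-1.0, 0.0, 0.001], [0.0, 1.0, 0.001], [-0.001, 0.001, -1.0]]
contact_force: [-0.4, 1.0, -0.1]
opening: 0.008
gripper_force: 0.0
```

Call:
{"api": "jog_arm", "payload": {
  "commands": [
    {"fingers": -1,"linear": [0,0,0.8],"yaw": 0},
    {"fingers": -1,"linear": [0,0,0.8],"yaw": 0},
    {"fingers": -1,"linear": [0,0,0.8],"yaw": 0},
    {"fingers": -1,"linear": [0,0,0.8],"yaw": 0},
    {"fingers": -1,"linear": [0,0,0.75],"yaw": 0},
    {"fingers": -1,"linear": [0,0,0],"yaw": 0},
    {"fingers": -1,"linear": [0,0,0],"yaw": 0}
  ]
}}

```text
time_s: 11.65
tcp_pos: [0.4553, 0.1973, 0.1886]
orientation: [[-1.0, -0.002, -0.0], [-0.002, 1.0, 0.0], [0.0, 0.0, -1.0]]
contact_force: [0.2, 0.7, 0.3]
opening: 0.007
gripper_force: 0.0
```

Now push left by 21 mm, to y ≈ 0.218.

Call:
{"api": "jog_arm", "payload": {
  "commands": [
    {"fingers": -1,"linear": [0,0.14,0],"yaw": 0},
    {"fingers": -1,"linear": [0,0.14,0],"yaw": 0},
    {"fingers": -1,"linear": [0,0.14,0],"yaw": 0},
    {"fingers": -1,"linear": [0,0.1,0],"yaw": 0},
    {"fingers": -1,"linear": [0,0.1,0],"yaw": 0},
    {"fingers": -1,"linear": [0,0.1,0],"yaw": 0},
    {"fingers": -1,"linear": [0,0.1,0],"yaw": 0},
    {"fingers": -1,"linear": [0,0,0],"yaw": 0},
    {"fingers": -1,"linear": [0,0,0],"yaw": 0}
  ]
}}

```text
time_s: 12.55
tcp_pos: [0.4549, 0.2174, 0.1884]
orientation: [[-1.0, -0.001, -0.0], [-0.001, 1.0, 0.0], [0.0, 0.0, -1.0]]
contact_force: [0.8, 1.2, -0.3]
opening: 0.007
gripper_force: 0.0
```

Call:
{"api": "jog_arm", "payload": {
  "commands": [
    {"fingers": -1,"linear": [0,-0.15,0],"yaw": 0},
    {"fingers": -1,"linear": [0,0,-1],"yaw": 0},
    {"fingers": -1,"linear": [0,0,-1],"yaw": 0},
    {"fingers": -1,"linear": [0,0,-1],"yaw": 0},
    {"fingers": -1,"linear": [0,0,-1],"yaw": 0},
    {"fingers": -1,"linear": [0,0,0],"yaw": 0},
    {"fingers": -1,"linear": [-0.4,1,0],"yaw": 0},
    {"fingers": -1,"linear": [-0.4,1,0],"yaw": 0},
    {"fingers": -1,"linear": [-0.4,1,0],"yaw": 0},
    {"fingers": -1,"linear": [-0.4,1,0],"yaw": 0}
  ]
}}

```text
time_s: 13.55
tcp_pos: [0.4948, 0.314, 0.2872]
orientation: [[-1.0, -0.001, -0.001], [-0.001, 1.0, -0.001], [0.001, -0.001, -1.0]]
contact_force: [-0.2, 0.0, 1.4]
opening: 0.01
gripper_force: 0.0
```

Call:
{"api": "jog_arm", "payload": {
  "commands": [
    {"fingers": -1,"linear": [-0.15,0.9,0],"yaw": 0},
    {"fingers": -1,"linear": [0,0,0],"yaw": 0},
    {"fingers": -1,"linear": [0,0,0],"yaw": 0}
  ]
}}

```text
time_s: 13.85
tcp_pos: [0.4979, 0.3355, 0.2871]
orientation: [[-1.0, -0.002, -0.002], [-0.002, 1.0, -0.001], [0.002, -0.001, -1.0]]
contact_force: [0.3, -0.9, 0.5]
opening: 0.004
gripper_force: 0.0
```

```bash
python3 -c "
from h import *
wheel()"
```

```text
top 2 237.5 216.5
side 52 238.28846153846155 170.5
[0.45850125 0.22865462 0.19249792] r 0.07566287506792138 w 0.6829563919693279
```

The wheel is at about 0.68, well inside the notch. Now I push the pawl back from the left.

Call:
{"api": "jog_arm", "payload": {
  "commands": [
    {"fingers": -1,"linear": [0,0,0.65],"yaw": 0},
    {"fingers": -1,"linear": [0,0,0.65],"yaw": 0},
    {"fingers": -1,"linear": [0,0,0.65],"yaw": 0},
    {"fingers": -1,"linear": [0,0,0.65],"yaw": 0},
    {"fingers": -1,"linear": [0,0,0],"yaw": 0},
    {"fingers": -1,"linear": [0,-0.2,0],"yaw": 0},
    {"fingers": -1,"linear": [0,-0.2,0],"yaw": 0},
    {"fingers": -1,"linear": [0,-0.2,0],"yaw": 0},
    {"fingers": -1,"linear": [0,-0.2,0],"yaw": 0},
    {"fingers": -1,"linear": [0,-0.2,0],"yaw": 0}
  ]
}}

```text
time_s: 14.95
tcp_pos: [0.4989, 0.3107, 0.224]
orientation: [[-1.0, -0.001, 0.001], [-0.001, 1.0, 0.001], [-0.001, 0.001, -1.0]]
contact_force: [-0.1, 0.6, 0.1]
opening: 0.006
gripper_force: 0.2
```

Call:
{"api": "jog_arm", "payload": {
  "commands": [
    {"fingers": -1,"linear": [0,-0.2,0],"yaw": 0},
    {"fingers": -1,"linear": [0,-0.2,0],"yaw": 0},
    {"fingers": -1,"linear": [0,-0.2,0],"yaw": 0},
    {"fingers": -1,"linear": [0,-0.2,0],"yaw": 0},
    {"fingers": -1,"linear": [0,-0.2,0],"yaw": 0},
    {"fingers": -1,"linear": [0,-0.2,0],"yaw": 0},
    {"fingers": -1,"linear": [0,-0.2,0],"yaw": 0},
    {"fingers": -1,"linear": [0,-0.2,0],"yaw": 0},
    {"fingers": -1,"linear": [0,-0.2,0],"yaw": 0},
    {"fingers": -1,"linear": [0,0,0],"yaw": 0}
  ]
}}

```text
time_s: 15.95
tcp_pos: [0.4986, 0.2654, 0.2234]
orientation: [[-1.0, -0.001, -0.0], [-0.001, 1.0, -0.0], [0.0, -0.0, -1.0]]
contact_force: [0.3, 0.4, 0.1]
opening: 0.002
gripper_force: 0.0
```

Call:
{"api": "jog_arm", "payload": {
  "commands": [
    {"fingers": -1,"linear": [0,0.2,0],"yaw": 0},
    {"fingers": -1,"linear": [0,0.2,-1],"yaw": 0},
    {"fingers": -1,"linear": [0,0,-1],"yaw": 0},
    {"fingers": -1,"linear": [0,0,-1],"yaw": 0},
    {"fingers": -1,"linear": [0,1,0],"yaw": 0},
    {"fingers": -1,"linear": [0,1,0],"yaw": 0},
    {"fingers": -1,"linear": [0,1,0],"yaw": 0},
    {"fingers": -1,"linear": [0,1,0],"yaw": 0},
    {"fingers": -1,"linear": [0,1,0],"yaw": 0},
    {"fingers": -1,"linear": [0,1,0],"yaw": 0}
  ]
}}

```text
time_s: 16.95
tcp_pos: [0.4981, 0.4277, 0.2984]
orientation: [[-1.0, -0.002, -0.0], [-0.002, 1.0, 0.0], [0.0, 0.0, -1.0]]
contact_force: [0.5, -0.2, 0.9]
opening: 0.006
gripper_force: 0.0
```

Call:
{"api": "jog_arm", "payload": {
  "commands": [
    {"fingers": -1,"linear": [0.8,0.6,0],"yaw": 0},
    {"fingers": -1,"linear": [0.8,0.6,0],"yaw": 0},
    {"fingers": -1,"linear": [0.8,0.6,0],"yaw": 0},
    {"fingers": -1,"linear": [0.8,0.6,0],"yaw": 0},
    {"fingers": -1,"linear": [0.8,0.6,0],"yaw": 0},
    {"fingers": -1,"linear": [0.8,0.6,0],"yaw": 0},
    {"fingers": -1,"linear": [0,0,0],"yaw": 0}
  ]
}}

```text
time_s: 17.65
tcp_pos: [0.3759, 0.5178, 0.2984]
orientation: [[-1.0, -0.005, -0.001], [-0.005, 1.0, 0.0], [0.001, 0.0, -1.0]]
contact_force: [-0.2, -0.4, -0.6]
opening: 0.008
gripper_force: 0.0
```

```bash
python3 - <<'E'
from h import *
s=monitor.read_state(); print(s['time_s'],s['tcp_pos'],s['contact_force'])
wheel()
O=np.array([.499,.207,0])
P=[O+[-.045,-.095*np.sin(np.pi/8-w),.12+.095*np.cos(np.pi/8-w)] for w in (.7,.8)]+[O+[0,.0212,.230],O+[0,.004,.164]]
crop('side',220,140,70,100,5.7,'a',P);crop('top',200,175,90,60,4.4,'b',P)
a,b=cv2.imread('pics/a.png'),cv2.imread('pics/b.png');c=np.zeros((a.shape[0],a.shape[1]+b.shape[1],3),np.uint8);c[:,:a.shape[1]]=a;c[:b.shape[0],a.shape[1]:]=b
cv2.imwrite('pics/c7.png',c);print(c.shape)
E
```

```text
17.65 [0.37588444 0.5178439  0.29836359] [-0.17410682 -0.36083693 -0.57486968]
top 2 237.5 216.5
side 48 237.45833333333334 170.125
[0.45731773 0.22889697 0.19388378] r 0.07706030573983258 w 0.6808227588394559
(570, 795, 3)
```

View pics/c7.png

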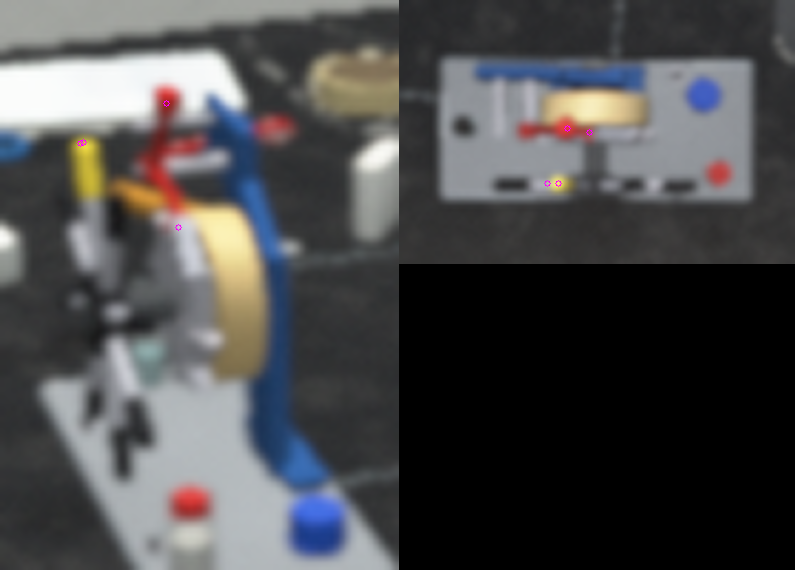

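The pawl is back down: the knob at (167,98) in the side view and (566,128) in the top view is where it started, to within a pixel. The wheel is at about 0.68, the red vial and blue cap have not moved, and the arm is clear.

```bash
python3 -c "
from h import *
print(job.hand_in())"
```

```text
the job is handed in; nothing more can be done
None
```

I handed the job in at about 17.8 s: pawl flipped up, wheel pushed back to about 0.68 rad (inside the next notch, 0.3 to 0.82), pawl dropped back to its starting position, arm clear of the stand; the wheel push took two goes, and no verdict came back.

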